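Cradle the flange nut and hold the hidden bolt head on a shelf foot

TASK

Take the flanged nut from its grey stand and stand it in the matching cradle in front of the steel bracket of the shelf foot, fully down and with its wide flange facing the bracket, and let go of it. Then reach down into the narrow gap behind the bracket, grip the hidden bolt head on two opposite flats, one finger to its left and one to its right, tilting the gripper to suit the flats as you find them so that the bolt is not turned, and finish while holding it firmly so that it cannot turn when the nut is run on. Leave the bottle, the jar and the spanner where they are.

Things in the scene. Friction and masses are not known exactly. Their poses are not given: they have to be found in the camera images.
- foot: Shelf foot, fixed on the bench: white base plate 120 wide (y), 8 mm thick, x -87 to 63. Origin at bench height under the middle of the steel bracket, an upright plate (x -3 to 3 mm, 110 wide in y, top at z 90). x runs from the cradle through the bracket to the gap; z up. The bolt lies along x at y 0, z 60; its plain 16 mm end reaches x -11 on the cradle side.
- pocket (a point): Cradle point, on the bolt axis at foot (-51, 0, 60) mm, axes as the foot. Open-topped aluminium pocket, inside x -12 to 12, 44 wide in y. Floor for the flange (x 3 to 12) 20 mm below this point, step for the hexagon (x -12 to 3) 14 below. Walls 4 thick: end wall tops 10 below this point, side wall tops 3 below. Seated nut: its origin at about (10, 0, 0) here, its x axis along x.
- nut: Loose steel flange nut, 80-140 g, standing on edge. Origin: centre of the outer flange face; x axis: nut axis, pointing out of that face. Round flange 40 mm across, x 0 to -5; hexagon 24 across flats, x -5 to -20 mm, a corner up. 20 mm long: pinch it from above between flange face and hexagon end, fingertips no lower than 8 mm below the axis (end walls of the pockets).
- nut_end (a point): Centre of the hexagon's end face of the nut, 20 mm from the flange face (nut x = -20 mm), axes as the nut.
- stand: Grey plastic stand, fixed on the bench, in which the nut starts: base 70 x 80 x 8 mm, origin at the centre of its underside. Over the middle a pocket of the same form and size as the cradle; nut axis 50 mm above the bench, nut x along the stand's x.
- gap (a point): Middle of the gap behind the bracket, at foot (24, 0, 60) mm, axes as the foot. The gap is 42 mm wide in x (from -21, the bracket, top 30 above this point, to 21, a white rear flange 6 mm thick, 110 wide, top 20 above). It is open at the top and at both ends in y, and clear down to the base plate, 52 mm below this point.
- bolt (a joint): Turning angle of the bolt about the foot's x axis (rad); 0 when two flats of the head are upright, facing the foot's +y and -y; positive turns the +y side of the head upward. Starts anywhere between -0.35 and 0.35. It is held by light friction only (0.06 N m) and a careless grip turns it.
- bolt_head (a point): Centre of the dark steel hexagonal bolt head in the gap, at foot (18, 0, 60) mm; axes turn with the bolt: x along the bolt away from the bracket, y square to one pair of flats (24 mm across), z to the top corner. The head is 14 mm long (x -7 to 7); a round collar 21 mm across, 8 long, parts it from the bracket.
- head_corner (a point): The top corner of the bolt head, 13.9 mm from the bolt axis, turning with the bolt.
- amber: Bystander: amber glass bottle with white cap, 40 mm across, 85 mm tall, origin under its centre.
- jar: Bystander: glass jar with black lid, 56 mm across, 60 mm tall, origin under its centre.
- spanner: Bystander: steel spanner 160 mm long lying on the bench to the right of the foot, origin under its middle.

How it is judged:
By the outcome, as a careful person would: the job done as asked, in the order asked, and still so for the second after the job is handed in, while the arm keeps its last pose, push and grip.
It also fails if it takes over 48 s, if anything falls off the work surface, if the arm or the gripper's body presses on something with over 40 N, if the wrist force passes 120 N, or if a joint passes its speed limit or range.

ROBOT

A 6-joint arm with a two-finger parallel gripper is mounted at the origin on the work surface. World frame = base frame: x ahead of the robot, y to its left, z up, the work surface at z = 0. Lengths are in m, angles in rad, forces in N, time in s.
With the tool pointing down it reaches from about 0.25 to 0.725 m from the base axis. Payload 4 kg.
Tool frame: the origin (TCP) lies between the finger pads, 19 mm behind the fingertips; this is the grasp point; z points along the fingers, y is the line along which they close (so a half turn about z gives the same grasp; the last joint's range is limited). The gripper opens to 85 mm and grips with 20 to 120 N. Pads are 22 mm wide; open, the fingers measure 114 mm over their backs; the gripper's body (76 mm by 85 mm) begins 54 mm behind the grasp point. The pads swing forward as they close: fully open they stand 13 mm farther back than shut.
Start: joints at [-1.25, 0.241, 0.005, 1.335, 0, 1.571], TCP at [0.158, -0.474, 0.25] pointing down, gripper open.
Joint ranges: [-2.72, 2.72], [-1.05, 1.87], [-1.09, 1.28], [-1.99, 2.15], [-1.42, 1.44], [-3.14, 3.14]. Speed limits (rad/s): [2.79, 2.79, 3.14, 3.14, 3.14, 3.14].

INTERFACE

Orientations are given as a unit quaternion [x, y, z, w].
In Python, from workcell import bot, camera, job_done gives the robot as it stands.
- The arm moves only by the tool carry_out, never from a script. Its argument "plan" is a list of rows, each an object of numbers: "dx", "dy", "dz": the shift along the tool's x, y, z in mm; "twist": the turn about the tool's z in degrees; "fingers": the closure, from -1 (fully open) to 1 (shut). In form: [{"dx": .., "dy": .., "dz": .., "twist": .., "fingers": ..}, ...]. A call has exactly 5 rows; each row is the pose to reach, as a shift and turn from the pose commanded when the call began, along the tool's axes at that moment; what a row does not reach only later rows make up. A row lasts 1/12 s, in which the tool goes at most 41.7 mm and 7.16 degrees, less where a joint would pass 70% of its speed; a pose out of reach is approached as far as the arm can. A call with a gripper value outside its range is refused whole. The fingers move at their own pace and stop on an object; the grip force is fixed at half the most. Time passes only in rows, so rows that repeat a pose let the fingers close, or fill a call up. It gives the time, the measured TCP pose, the force, the opening and the grip force at its end, in the units of the state.
- bot.get_obs(): the state, without advancing time (a new reading comes with each control period).
- camera(name): name is "side" or "top"; returns a dict with "image" (420x560x3 uint8, red, green, blue), "intrinsics" (3x3 intrinsics, pixels), "eye" and "attitude" of the camera in the world. Camera axes: x right, y down, z forward; pixel columns grow to the right and rows downward; lengths in m; the calibration is good to about 2 mm. A picture is of the moment at which its call begins. There is no depth.
- job_done(): hands the job in; it is judged then, once.
The state is a dict: "clock": time; "joint_pos": joint angles; "joint_vel": joint speeds; "tau": joint torques, N m; "eef_pos": TCP position; "tool_rot": TCP orientation; "ft_force": force on the tool from outside, world axes, zero at the start; "ft_torque": the same for the moment, N m; "grip_width": finger opening in m; "grasp_force": force on a finger pad.
Only numpy, scipy, OpenCV 4.12 (cv2) and the standard library are available. Lean on these libraries where they do the work, as an engineer would, in place of code of your own. Each camera call takes 0.05 s, during which the arm holds its last target. There are 200 camera calls.

## Working session

There is one attempt and no reset: what is moved stays moved. The work goes in short steps, Python scripts to look and compute and a tool call to move; the robot and the scene stay as the last step left them, time stands still between calls to the robot, and variables do not carry over. Pictures are saved under pics/ and viewed, at most 10 in all, crops included, and the job is handed in when it is done.

Besides the shell and the picture viewer there is one more tool, called after "Call:" as name(argument=value, ...) on one line, values as JSON. carry_out: Moves the arm, as the interface text tells. Its arguments: {"type":"object","properties":{"plan":{"type":"array","items":{"type":"object","properties":{"dx":{"type":"number"},"dy":{"type":"number"},"dz":{"type":"number"},"twist":{"type":"number"},"fingers":{"type":"number"}}}}},"required":["plan"]}

```bash
ls; mkdir -p pics; python3 - <<'E'
from workcell import bot,camera
import cv2,numpy as np
for n in("side","top"):
    c=camera(n);cv2.imwrite(f"pics/{n}0.png",c["image"][:,:,::-1]);print(n,c["intrinsics"],c["eye"],c["attitude"])
print(bot.get_obs())
E
```

```text
pics
side [[525.57970427   0.         281.00209153]
 [  0.         525.57970427 212.2447288 ]
 [  0.           0.           1.        ]] [0.12345128 0.87511777 0.76017541] [-0.21019212  0.85901758 -0.45603285  0.09971014]
top [[476.2252728    0.         280.86544852]
 [  0.         476.2252728  212.21407791]
 [  0.           0.           1.        ]] [ 0.33564673 -0.02469797  1.2764974 ] [-0.6953054   0.71240052 -0.06646376  0.06795935]
{'clock': 0.1, 'joint_pos': array([-1.24999606e+00,  2.41346347e-01,  3.85615305e-03,  1.33521562e+00,
       -1.88952327e-05,  1.57076831e+00]), 'joint_vel': array([ 0.00103878, -0.00198645,  0.00211782,  0.00042937, -0.00232801,
        0.00155792]), 'tau': array([ 3.05399253e-04, -3.73138869e+01,  2.53008950e+01,  1.08523242e-02,
        9.40839027e-05, -9.02203624e-06]), 'eef_pos': array([ 0.15748836, -0.47398301,  0.24919654]), 'tool_rot': array([ 9.87160767e-01,  1.59726983e-01, -1.61798409e-04, -9.40981861e-04]), 'ft_force': array([-0.87722687, -0.0519917 ,  0.26404961]), 'ft_torque': array([ 0.01506669,  0.00950451, -0.02321305]), 'grasp_force': 0.0, 'grip_width': 0.08544608049143926}
```

View pics/side0.png

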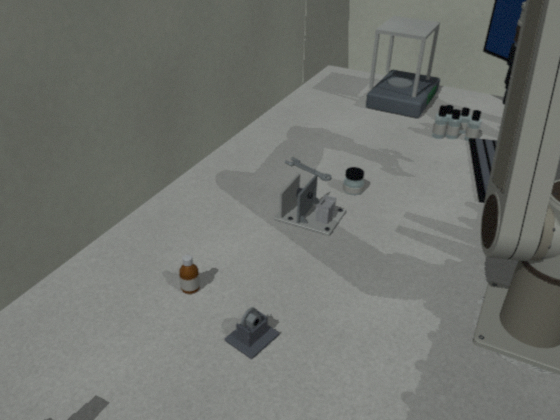

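View pics/top0.png

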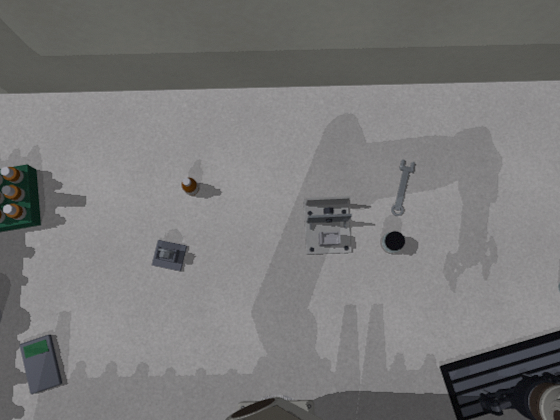

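The top view shows the stand with the nut at about (170,254) px, the foot at (329,226), the jar at (395,240) and the spanner at (403,187). I'll enlarge these.

```bash
python3 - <<'E'
import cv2,numpy as np
t=cv2.imread("pics/top0.png");s=cv2.imread("pics/side0.png")
def c(im,x,y,w,h):return cv2.resize(im[y:y+h,x:x+w],(400,300),interpolation=cv2.INTER_CUBIC)
m=np.vstack([np.hstack([c(t,140,230,60,45),c(t,289,191,80,60)]),np.hstack([c(s,212,297,80,60),c(s,265,170,96,72)])])
cv2.imwrite("pics/m.png",m)
E
```

```text
(no output)
```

View pics/m.png

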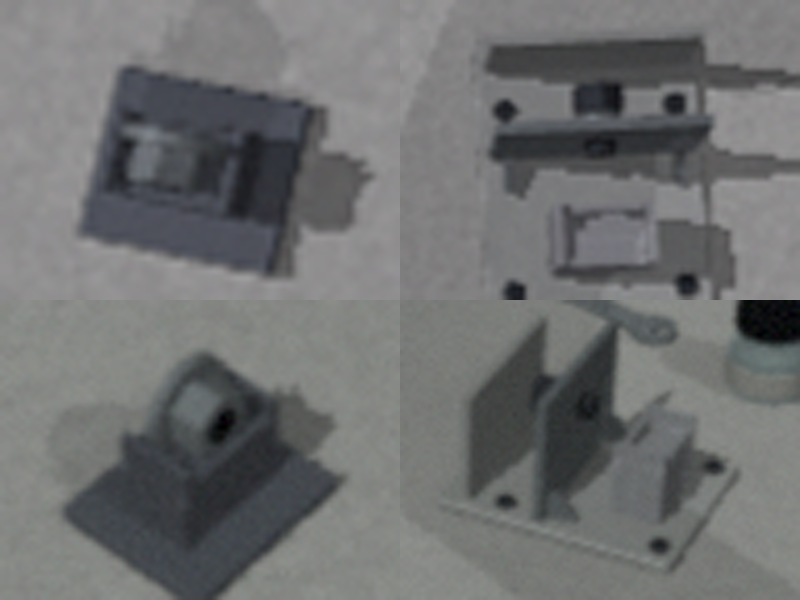

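In the mosaic, both x axes point roughly away from the robot. The nut's flange is on the far side and its hexagon end faces the robot. Next I'll fit the stand and foot poses from their edges in both images.

```bash
cat > h.py <<'E'
import cv2,numpy as np
from scipy.spatial.transform import Rotation as R
from scipy.optimize import minimize
from scipy.ndimage import map_coordinates
def proj(c,P):
    p=(np.asarray(P,float)-c["eye"])@R.from_quat(c["attitude"]).as_matrix()
    q=p@np.asarray(c["intrinsics"]).T
    return q[:,:2]/q[:,2:]
def ray(c,u,v,z):
    d=R.from_quat(c["attitude"]).as_matrix()@np.linalg.solve(c["intrinsics"],[u,v,1]); e=np.asarray(c["eye"])
    return e+d*(z-e[2])/d[2]
def W(p,P):
    P=np.asarray(P,float)/1000; a,b=np.cos(p[2]),np.sin(p[2])
    return np.c_[p[0]+a*P[:,0]-b*P[:,1],p[1]+b*P[:,0]+a*P[:,1],P[:,2]]
def rect(x0,x1,y0,y1,z): 
    q=[(x0,y0,z),(x1,y0,z),(x1,y1,z),(x0,y1,z)]; return [(q[i],q[(i+1)%4]) for i in range(4)]
FOOT=rect(-87,63,-60,60,8)+rect(-3,3,-55,55,90)+rect(45,51,-55,55,80)+rect(-67,-35,-26,26,57)[0::2]*1+[((45,55,8),(45,55,80)),((-3,55,8),(-3,55,90))]
STAND=rect(-35,35,-40,40,8)+[((-16,s*26,47),(16,s*26,47)) for s in(1,-1)]+[((-16,26,8),(-16,26,47)),((-16,-22,40),(-16,22,40))]
def grad(im):
    g=cv2.GaussianBlur(im.astype(np.float32),(0,0),.8); m=0
    gx=cv2.Sobel(g,cv2.CV_32F,1,0).max(2);gy=cv2.Sobel(g,cv2.CV_32F,0,1).max(2)
    gx=np.abs(cv2.Sobel(g,cv2.CV_32F,1,0)).max(2);gy=np.abs(cv2.Sobel(g,cv2.CV_32F,0,1)).max(2)
    return np.minimum(np.hypot(gx,gy),120)
def fit(cams,segs,p0):
    G=[grad(c["image"]) for c in cams]; t=np.linspace(0,1,40)[:,None]
    P=np.vstack([np.array(a)*(1-t)+np.array(b)*t for a,b in segs])
    def cost(p):
        w=W(p,P); return -sum(map_coordinates(g,proj(c,w)[:,::-1].T,order=1).mean() for c,g in zip(cams,G))
    best=None
    for dx in np.arange(-.008,.0081,.004):
     for dy in np.arange(-.008,.0081,.004):
      for a in(-.06,0,.06):
        s=np.add(p0,[dx,dy,a]); r=minimize(cost,s,method="Nelder-Mead",options=dict(initial_simplex=[s,s+[.003,0,0],s+[0,.003,0],s+[0,0,.03]],xatol=1e-4))
        if best is None or r.fun<best.fun:best=r
    return best.x,best.fun
def draw(c,p,segs,box,k):
    x,y,w,h=box; im=cv2.resize(np.ascontiguousarray(c["image"][y:y+h,x:x+w,::-1]),(w*k,h*k),interpolation=cv2.INTER_CUBIC)
    for a,b in segs:
        q=proj(c,W(p,[a,b])); q=((q-[x,y]+.5)*k).round().astype(int); cv2.line(im,tuple(map(int,q[0])),tuple(map(int,q[1])),(0,255,255),1)
    return im
E
python3 - <<'E'
from h import *
from workcell import camera
s,t=camera("side"),camera("top")
st0=ray(t,170,254,.04)[:2]; f0=ray(t,329,217,.09)[:2]
print(st0,f0)
res=[]
for n,segs,p0 in(("stand",STAND,[*st0,-.2]),("foot",FOOT,[*f0,0.05])):
    for cams in([s,t],[t],[s]): p,f=fit(cams,segs,p0); print(n,p.round(4),round(f,1)); res.append(p)
m=np.vstack([np.hstack([draw(t,res[0],STAND,(140,230,66,50),6),draw(t,res[3],FOOT,(296,191,66,50),6)]),np.hstack([draw(s,res[0],STAND,(220,297,66,50),6),draw(s,res[3],FOOT,(275,172,66,50),6)])])
cv2.imwrite("pics/m2.png",m); np.savez("cams.npz",ti=t["image"],si=s["image"])
E
```

```text
[0.470361   0.26619488] [ 0.54898375 -0.14644174]
stand [ 0.4698  0.2779 -0.2406] -161.9
stand [ 0.4716  0.2762 -0.2359] -101.6
stand [ 0.4689  0.2811 -0.2199] -76.1
foot [ 0.5514 -0.1485  0.0153] -154.6
foot [ 0.5511 -0.1487  0.0171] -91.5
foot [ 0.5516 -0.1588 -0.1157] -68.5
```

View pics/m2.png

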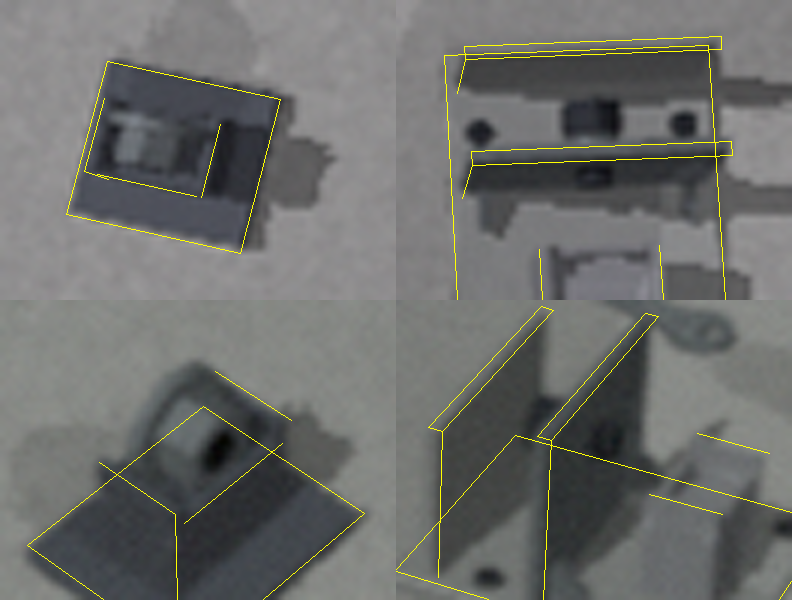

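The edge fits agree with the base and pocket rims in both views: the stand is at (0.470, 0.278) with yaw -0.24, and the foot is at (0.551, -0.1485) with yaw about 0.016. Next is the bolt angle, from the top view of the head.

```bash
cat >> h.py <<'E'
ST=np.array([.4698,.2779,-.2406]); FT=np.array([.5514,-.1485,.0155])
E
python3 - <<'E'
from h import *
from workcell import camera
cs=[camera("top") for _ in range(6)]; t=cs[0]; im=np.mean([c["image"].astype(float) for c in cs],0)
q=proj(t,W(FT,[(18,0,60),(18,0,73.9),(18,12,67),(18,-12,67),(11,0,73.9),(25,0,73.9)])); print(q.round(1))
g=im.mean(2)
print("noise",np.std([c["image"][212,330].mean() for c in cs]))
print("cols",list(range(318,342)))
for r in range(200,222): print(r,g[r,318:342].round().astype(int))
ss=[camera("side") for _ in range(4)];s=ss[0]; im2=np.mean([c["image"].astype(float) for c in ss],0)
print(proj(s,W(FT,[(18,0,60),(25,0,73.9),(11,0,73.9),(11,12,67),(25,12,67),(25,12,53)])).round(1))
np.savez("avg.npz",t=im,s=im2)
m=np.hstack([cv2.resize(a.clip(0,255).astype(np.uint8)[y:y+30,x:x+26,::-1],(390,450),interpolation=cv2.INTER_CUBIC) for a,x,y in((im,317,198),(im2,288,178))])
m=cv2.convertScaleAbs(m,alpha=1.8); cv2.imwrite("pics/m3.png",m)
E
```

```text
[[328.3 211.3]
 [328.8 210.3]
 [323.9 211. ]
 [333.1 210.6]
 [328.9 213. ]
 [328.6 207.6]]
noise 0.5905636562630358
cols [318, 319, 320, 321, 322, 323, 324, 325, 326, 327, 328, 329, 330, 331, 332, 333, 334, 335, 336, 337, 338, 339, 340, 341]
200 [63 62 62 63 62 63 62 62 62 62 63 63 63 63 64 63 63 63 63 64 64 63 63 64]
201 [65 65 65 66 66 66 65 65 65 65 64 65 65 65 64 64 65 66 65 65 65 65 66 66]
202 [66 66 66 65 67 66 65 66 66 66 66 67 66 66 66 66 66 66 65 66 67 66 65 65]
203 [67 66 67 67 67 66 66 66 66 67 66 67 67 66 67 65 66 66 66 66 66 66 67 67]
204 [69 70 69 69 69 69 69 69 69 69 69 70 69 69 69 71 71 71 71 71 70 72 74 73]
205 [74 73 74 73 74 75 74 75 76 76 77 78 77 78 77 78 78 77 78 77 76 77 77 77]
206 [74 75 74 75 74 76 75 76 77 76 74 71 74 75 75 78 77 78 77 76 75 76 77 76]
207 [90 91 92 92 92 87 75 70 71 67 62 52 54 57 56 68 75 75 74 74 74 75 74 86]
208 [124 125 126 125 126 106  66  48  49  50  51  38  26  24  22  61  87  91
  91  91  92  92  91 114]
209 [122 123 124 124 125  86  45  47  50  51  51  42  29  24  23  78 118 125
 124 124 126 126 126 122]
210 [121 121 122 123 125  88
[... 423 characters left out ...]
4 117 108  95  90  81  77  98 106 104
 104  92  84  87  88  89]
215 [98 98 98 99 94 92 94 94 95 93 94 94 95 95 95 94 93 91 89 89 90 90 90 88]
216 [90 88 88 88 90 90 88 87 88 87 87 86 86 86 86 86 85 78 75 75 74 74 74 68]
217 [68 65 65 65 65 64 59 56 55 54 54 48 44 44 45 46 47 46 46 47 46 46 47 47]
218 [47 47 46 46 48 48 48 47 44 39 37 37 37 36 45 48 48 49 49 49 48 48 48 48]
219 [49 49 49 49 49 50 50 44 28 25 30 28 24 20 42 50 49 49 50 50 49 50 48 49]
220 [50 50 50 50 50 51 50 47 33 42 48 40 32 23 43 50 50 50 49 49 49 48 50 51]
221 [49 49 51 52 52 51 51 52 44 43 40 33 33 29 49 57 56 55 55 57 59 57 67 72]
[[301.2 192.3]
 [298.9 186.9]
 [304.  188.3]
 [301.9 192.9]
 [296.8 191.5]
 [296.6 196.3]]
```

View pics/m3.png

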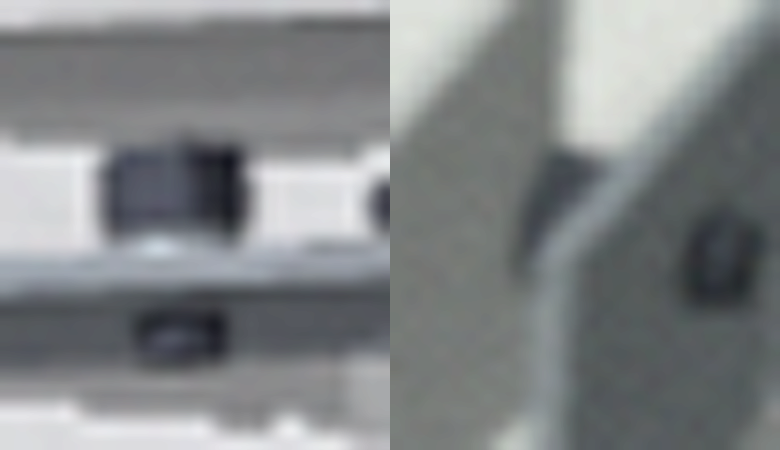

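The head silhouette spans 323.0–333.3 px with the ridge at 329.5. The axis is at about 328.1, so the top corner leans to -y and the bolt is at about +0.15 rad. Now I'll fetch the nut.

Call:
carry_out(plan=[{"dx": 27,"dy": -31,"dz": 0,"twist": 0,"fingers": -1},{"dx": 53,"dy": -62,"dz": 0,"twist": 0,"fingers": -1},{"dx": 80,"dy": -92,"dz": 0,"twist": 0,"fingers": -1},{"dx": 107,"dy": -123,"dz": 0,"twist": 0,"fingers": -1},{"dx": 133,"dy": -154,"dz": 0,"twist": 0,"fingers": -1}])

```text
clock: 1.12
eef_pos: [0.2356, -0.2848, 0.25]
tool_rot: [0.987, 0.159, 0.0, 0.0]
ft_force: [1.4, -0.6, -0.2]
grip_width: 0.0853
grasp_force: 0.0
```

Call:
carry_out(plan=[{"dx": 27,"dy": -31,"dz": 0,"twist": 0,"fingers": -1},{"dx": 53,"dy": -62,"dz": 0,"twist": 0,"fingers": -1},{"dx": 80,"dy": -92,"dz": 0,"twist": 0,"fingers": -1},{"dx": 107,"dy": -123,"dz": 0,"twist": 0,"fingers": -1},{"dx": 133,"dy": -154,"dz": 0,"twist": 0,"fingers": -1}])

```text
clock: 1.53
eef_pos: [0.3134, -0.0965, 0.2505]
tool_rot: [0.987, 0.159, 0.001, 0.0]
ft_force: [0.6, -0.3, -1.0]
grip_width: 0.0854
grasp_force: 0.0
```

Call:
carry_out(plan=[{"dx": 27,"dy": -31,"dz": 0,"twist": 0,"fingers": -1},{"dx": 53,"dy": -62,"dz": 0,"twist": 0,"fingers": -1},{"dx": 80,"dy": -92,"dz": 0,"twist": 0,"fingers": -1},{"dx": 107,"dy": -123,"dz": 0,"twist": 0,"fingers": -1},{"dx": 133,"dy": -154,"dz": 0,"twist": 0,"fingers": -1}])

```text
clock: 1.95
eef_pos: [0.3911, 0.092, 0.2504]
tool_rot: [0.987, 0.16, 0.001, 0.0]
ft_force: [0.8, -0.6, 0.5]
grip_width: 0.0859
grasp_force: 0.0
```

Call:
carry_out(plan=[{"dx": 27,"dy": -31,"dz": 0,"twist": -7,"fingers": -1},{"dx": 53,"dy": -62,"dz": 0,"twist": -14,"fingers": -1},{"dx": 80,"dy": -92,"dz": 0,"twist": -21,"fingers": -1},{"dx": 107,"dy": -123,"dz": 0,"twist": -28,"fingers": -1},{"dx": 133,"dy": -154,"dz": 0,"twist": -35,"fingers": -1}])

```text
clock: 2.37
eef_pos: [0.4687, 0.2801, 0.25]
tool_rot: [0.892, 0.452, 0.0, 0.0]
ft_force: [0.2, -0.1, 1.1]
grip_width: 0.0853
grasp_force: 0.0
```

```bash
cat >> h.py <<'E'
def go(x,y,z,yaw):
    "shift/turn from the measured pose to world x,y,z, tool-x heading yaw"
    from workcell import bot
    o=bot.get_obs(); r=R.from_quat(o["tool_rot"]).as_matrix()
    d=r.T@((np.array([x,y,z])-o["eef_pos"])*1000)
    tx=r.T@[np.cos(yaw),np.sin(yaw),0]
    print("t",round(o["clock"],2),"pos",o["eef_pos"].round(4),"yaw",round(np.arctan2(r[1,0],r[0,0]),4),"zaxis",r[:,2].round(4),"q",o["joint_pos"].round(3),"F",o["ft_force"].round(1),"w",round(o["grip_width"]*1000,1),"gf",round(o["grasp_force"],1))
    print("dx,dy,dz",d.round(1),"twist",round(np.degrees(np.arctan2(tx[1],tx[0])),2))
E
python3 -c "
from h import *
go(ST[0],ST[1],.13,ST[2]+np.pi/2)"
```

```text
t 2.37 pos [0.4687 0.2801 0.25  ] yaw 0.9382 zaxis [ 5.e-04  1.e-04 -1.e+00] q [ 0.539  0.332  0.13   1.368 -0.     2.742] F [ 0.2 -0.1  1.1] w 85.3 gf 0.0
dx,dy,dz [ -1.2   2.1 120. ] twist -22.46
```

Call:
carry_out(plan=[{"dx": 0,"dy": 0,"dz": 24,"twist": -5,"fingers": -1},{"dx": 0,"dy": 1,"dz": 48,"twist": -10,"fingers": -1},{"dx": -1,"dy": 2,"dz": 72,"twist": -15,"fingers": -1},{"dx": -1,"dy": 2,"dz": 96,"twist": -20,"fingers": -1},{"dx": -1.2,"dy": 2.1,"dz": 120,"twist": -22.5,"fingers": -1}])

```text
clock: 2.78
eef_pos: [0.4692, 0.2758, 0.1289]
tool_rot: [0.787, 0.616, 0.0, 0.0]
ft_force: [0.9, -0.3, -0.3]
grip_width: 0.0854
grasp_force: 0.0
```

```bash
python3 - <<'E'
from h import *
from workcell import camera
go(ST[0],ST[1],.062,ST[2]+np.pi/2)
s,t=camera("side"),camera("top")
NUT=[]
th=np.linspace(0,2*np.pi,25)
for X in(10,):
    c=[(X,20*np.cos(a),50+20*np.sin(a)) for a in th]; NUT+=list(zip(c[:-1],c[1:]))
h=[(-10,13.86*np.sin(a),50+13.86*np.cos(a)) for a in np.linspace(0,2*np.pi,7)]; NUT+=list(zip(h[:-1],h[1:]))
m=np.hstack([draw(t,ST,NUT,(140,225,66,60),6),draw(s,ST,NUT,(220,287,66,60),6)]); cv2.imwrite("pics/m4.png",m)
E
```

```text
t 2.78 pos [0.4692 0.2758 0.1289] yaw 1.3283 zaxis [ 2.e-04  0.e+00 -1.e+00] q [ 0.531  0.408 -0.086  1.077 -0.     2.345] F [ 0.9 -0.3 -0.3] w 85.4 gf 0.0
dx,dy,dz [ 2.2  0.1 66.9] twist -0.11
```

View pics/m4.png

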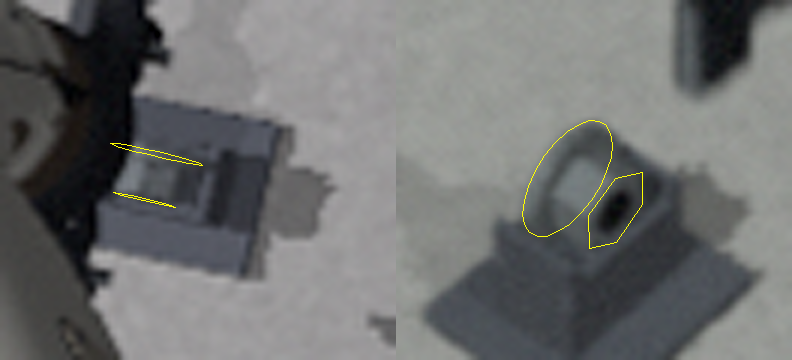

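The overlay matches the nut: the hole is at about (617,205) in the crop against a predicted (616,210). Descending and closing.

Call:
carry_out(plan=[{"dx": 1,"dy": 0,"dz": 20,"twist": 0,"fingers": -1},{"dx": 2,"dy": 0,"dz": 40,"twist": 0,"fingers": -1},{"dx": 2,"dy": 0,"dz": 55,"twist": 0,"fingers": -1},{"dx": 2,"dy": 0,"dz": 66,"twist": 0,"fingers": 0.2},{"dx": 2,"dy": 0,"dz": 66,"twist": 0,"fingers": 1}])

```text
clock: 3.3
eef_pos: [0.469, 0.2771, 0.0632]
tool_rot: [0.789, 0.614, -0.001, -0.0]
ft_force: [-0.4, -0.6, -0.5]
grip_width: 0.0637
grasp_force: 0.0
```

Call:
carry_out(plan=[{"dx": 0,"dy": 0,"dz": 0,"twist": 0,"fingers": 1},{"dx": 0,"dy": 0,"dz": 0,"twist": 0,"fingers": 1},{"dx": 0,"dy": 0,"dz": 0,"twist": 0,"fingers": 1},{"dx": 0,"dy": 0,"dz": 0,"twist": 0,"fingers": 1},{"dx": 0,"dy": 0,"dz": 0,"twist": 0,"fingers": 1}])

```text
clock: 3.72
eef_pos: [0.4709, 0.2782, 0.0657]
tool_rot: [0.789, 0.615, 0.002, 0.0]
ft_force: [-0.0, 0.1, 5.7]
grip_width: 0.0182
grasp_force: 62.1
```

```bash
python3 -c "
from h import *
go(ST[0],ST[1],.062,ST[2]+np.pi/2)"
```

```text
t 3.72 pos [0.4709 0.2782 0.0657] yaw 1.3242 zaxis [ 0.0029  0.0016 -1.    ] q [ 0.534  0.477 -0.161  0.929 -0.     2.351] F [-0.   0.1  5.7] w 18.2 gf 62.1
dx,dy,dz [-0.5 -1.   3.7] twist -0.34
```

Call:
carry_out(plan=[{"dx": 0,"dy": 0,"dz": -10,"twist": 0,"fingers": 1},{"dx": 0,"dy": 0,"dz": -30,"twist": 0,"fingers": 1},{"dx": 0,"dy": 0,"dz": -60,"twist": 0,"fingers": 1},{"dx": 0,"dy": 0,"dz": -90,"twist": 0,"fingers": 1},{"dx": 0,"dy": 0,"dz": -110,"twist": 0,"fingers": 1}])

```text
clock: 4.13
eef_pos: [0.4701, 0.2778, 0.1771]
tool_rot: [0.789, 0.615, 0.001, 0.0]
ft_force: [0.3, -0.4, -0.9]
grip_width: 0.0185
grasp_force: 61.4
```

```bash
python3 - <<'E'
from h import *
p=W(FT,[(-51,0,60)])[0]; print(p)
go(p[0],p[1],.17,FT[2]+np.pi/2)
E
```

```text
[ 0.50040613 -0.14929047  0.06      ]
t 4.13 pos [0.4701 0.2778 0.1771] yaw 1.3243 zaxis [ 0.002   0.0012 -1.    ] q [ 0.534  0.37  -0.008  1.19   0.     2.351] F [ 0.3 -0.4 -0.9] w 18.5 gf 61.4
dx,dy,dz [-406.8  133.5    6.7] twist -15.01
```

Call:
carry_out(plan=[{"dx": -30,"dy": 10,"dz": 0,"twist": 0,"fingers": 1},{"dx": -68,"dy": 22,"dz": 0,"twist": 0,"fingers": 1},{"dx": -106,"dy": 35,"dz": 0,"twist": 0,"fingers": 1},{"dx": -145,"dy": 47,"dz": 0,"twist": 0,"fingers": 1},{"dx": -183,"dy": 60,"dz": 0,"twist": 0,"fingers": 1}])

```text
clock: 4.55
eef_pos: [0.4825, 0.0838, 0.1744]
tool_rot: [0.788, 0.615, -0.0, -0.0]
ft_force: [0.9, -0.4, -1.9]
grip_width: 0.0186
grasp_force: 61.4
```

Call:
carry_out(plan=[{"dx": -38,"dy": 12,"dz": 0,"twist": 0,"fingers": 1},{"dx": -76,"dy": 25,"dz": 0,"twist": 0,"fingers": 1},{"dx": -114,"dy": 37,"dz": 0,"twist": 0,"fingers": 1},{"dx": -152,"dy": 50,"dz": 0,"twist": 0,"fingers": 1},{"dx": -183,"dy": 60,"dz": 0,"twist": 0,"fingers": 1}])

```text
clock: 4.97
eef_pos: [0.4963, -0.1094, 0.1745]
tool_rot: [0.789, 0.614, -0.0, 0.0]
ft_force: [1.1, 0.4, -1.7]
grip_width: 0.0186
grasp_force: 61.4
```

Call:
carry_out(plan=[{"dx": -20,"dy": 6,"dz": 0,"twist": -5,"fingers": 1},{"dx": -40,"dy": 13,"dz": 0,"twist": -10,"fingers": 1},{"dx": -41,"dy": 13.5,"dz": 0,"twist": -15,"fingers": 1},{"dx": -41,"dy": 13.5,"dz": 0,"twist": -15,"fingers": 1},{"dx": -41,"dy": 13.5,"dz": 0,"twist": -15,"fingers": 1}])

```text
clock: 5.38
eef_pos: [0.4995, -0.1498, 0.1741]
tool_rot: [0.703, 0.711, -0.0, -0.0]
ft_force: [-0.3, 0.8, -0.5]
grip_width: 0.0189
grasp_force: 61.4
```

```bash
python3 - <<'E'
from h import *
from workcell import camera,bot
p=W(FT,[(-51,0,60)])[0]
go(p[0],p[1],.13,FT[2]+np.pi/2)
o=bot.get_obs(); e=o["eef_pos"]
s,t=camera("side"),camera("top")
th=np.linspace(0,2*np.pi,25); z=(e[2]-.0657)*1000+50
NUT=[]
for X,r in((10,20),):
    c=[(X,r*np.cos(a),z+r*np.sin(a)) for a in th]; NUT+=list(zip(c[:-1],c[1:]))
h=[(-10,13.86*np.sin(a),z+13.86*np.cos(a)) for a in np.linspace(0,2*np.pi,7)]; NUT+=list(zip(h[:-1],h[1:]))
P=np.array([e[0],e[1],FT[2]])
b=proj(s,W(P,[(0,0,z)]))[0].astype(int); print(b)
m=np.hstack([draw(s,P,NUT,(b[0]-33,b[1]-30,66,75),6),draw(s,FT,FOOT+rect(-67,-35,-26,26,57),(283,165,66,75),6)])
cv2.imwrite("pics/m5.png",m)
E
```

```text
t 5.38 pos [ 0.4995 -0.1498  0.1741] yaw 1.5832 zaxis [-7.e-04  5.e-04 -1.e+00] q [-0.291  0.328 -0.078  1.165  0.     1.267] F [-0.3  0.8 -0.5] w 18.9 gf 61.4
dx,dy,dz [ 0.4  1.  44.1] twist -0.18
[330 164]
```

View pics/m5.png

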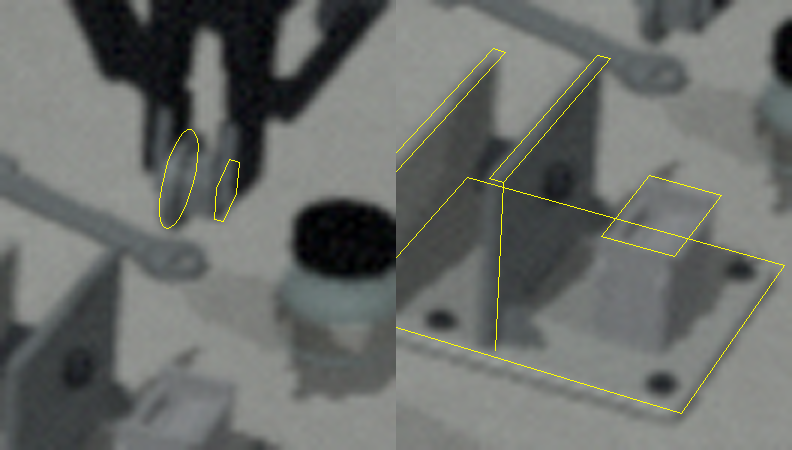

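The nut is held upright with the flange on the bracket side, and the overlays agree to about 1 px. Lowering it.

Call:
carry_out(plan=[{"dx": 0.4,"dy": 1,"dz": 20,"twist": 0,"fingers": 1},{"dx": 0.4,"dy": 1,"dz": 40,"twist": 0,"fingers": 1},{"dx": 0.4,"dy": 1,"dz": 60,"twist": 0,"fingers": 1},{"dx": 0.4,"dy": 1,"dz": 76,"twist": 0,"fingers": 1},{"dx": 0.4,"dy": 1,"dz": 82,"twist": 0,"fingers": 1}])

```text
clock: 5.9
eef_pos: [0.4992, -0.1478, 0.0897]
tool_rot: [0.701, 0.713, -0.001, -0.002]
ft_force: [-0.6, 0.1, -1.4]
grip_width: 0.0187
grasp_force: 61.4
```

Call:
carry_out(plan=[{"dx": 0,"dy": 0,"dz": 1.5,"twist": 0,"fingers": 1},{"dx": 0,"dy": 0,"dz": 3,"twist": 0,"fingers": 1},{"dx": 0,"dy": 0,"dz": 5,"twist": 0,"fingers": 1},{"dx": 0,"dy": 0,"dz": 7,"twist": 0,"fingers": 1},{"dx": 0,"dy": 0,"dz": 9,"twist": 0,"fingers": 1}])

```text
clock: 6.32
eef_pos: [0.5016, -0.1495, 0.0838]
tool_rot: [0.702, 0.713, 0.0, 0.001]
ft_force: [1.0, 0.3, -1.9]
grip_width: 0.0185
grasp_force: 61.4
```

```bash
python3 - <<'E'
from h import *
p=W(FT,[(-51,0,60)])[0]
go(p[0],p[1],.0757,FT[2]+np.pi/2)
E
```

```text
t 6.32 pos [ 0.5016 -0.1495  0.0838] yaw 1.5861 zaxis [ 1.9e-03 -6.0e-04 -1.0e+00] q [-0.29   0.417 -0.205  0.947 -0.     1.266] F [ 1.   0.3 -1.9] w 18.5 gf 61.4
dx,dy,dz [ 0.2 -1.2  8.1] twist -0.01
```

Call:
carry_out(plan=[{"dx": 0,"dy": 0,"dz": 1.5,"twist": 0,"fingers": 1},{"dx": 0,"dy": 0,"dz": 3,"twist": 0,"fingers": 1},{"dx": 0,"dy": 0,"dz": 4,"twist": 0,"fingers": 1},{"dx": 0,"dy": 0,"dz": 5,"twist": 0,"fingers": 1},{"dx": 0,"dy": 0,"dz": 6,"twist": 0,"fingers": 1}])

```text
clock: 6.73
eef_pos: [0.5009, -0.1493, 0.077]
tool_rot: [0.702, 0.712, 0.0, 0.0]
ft_force: [1.0, -0.5, -1.7]
grip_width: 0.0185
grasp_force: 61.4
```

```bash
python3 - <<'E'
from h import *
from workcell import bot,camera
p=W(FT,[(-51,0,60)])[0]
go(p[0],p[1],.0757,FT[2]+np.pi/2)
z=[]
for i in range(6): camera("top"); o=bot.get_obs(); print(o["eef_pos"].round(4),o["ft_force"].round(1))
E
```

```text
t 6.73 pos [ 0.5009 -0.1493  0.077 ] yaw 1.5861 zaxis [ 0.  0. -1.] q [-0.29   0.426 -0.213  0.932  0.     1.266] F [ 1.  -0.5 -1.7] w 18.5 gf 61.4
dx,dy,dz [ 0.  -0.5  1.3] twist -0.01
[ 0.5008 -0.1493  0.0767] [ 0.1 -0.5 -1. ]
[ 0.5008 -0.1493  0.0768] [-0.4 -0.8 -1.3]
[ 0.5008 -0.1493  0.0769] [ 0.3 -0.  -1.1]
[ 0.5009 -0.1493  0.077 ] [ 1.3  1.  -0.9]
[ 0.5009 -0.1493  0.077 ] [ 0.2 -0.4 -2.1]
[ 0.501  -0.1493  0.077 ] [ 0.6  0.6 -2. ]
```

Call:
carry_out(plan=[{"dx": 0,"dy": 0,"dz": 0.5,"twist": 0,"fingers": 1},{"dx": 0,"dy": 0,"dz": 1,"twist": 0,"fingers": 1},{"dx": 0,"dy": 0,"dz": 1.5,"twist": 0,"fingers": 1},{"dx": 0,"dy": 0,"dz": 2,"twist": 0,"fingers": 1},{"dx": 0,"dy": 0,"dz": 2,"twist": 0,"fingers": 1}])

```text
clock: 7.45
eef_pos: [0.501, -0.1493, 0.0757]
tool_rot: [0.702, 0.713, 0.0, 0.0]
ft_force: [-1.2, 0.8, 4.6]
grip_width: 0.0184
grasp_force: 62.2
```

```bash
python3 - <<'E'
from h import *
from workcell import camera
camera("top")
p=W(FT,[(-51,0,60)])[0]
go(p[0],p[1],.0757,FT[2]+np.pi/2)
E
```

```text
t 7.5 pos [ 0.501  -0.1493  0.0757] yaw 1.5862 zaxis [ 6.e-04 -1.e-04 -1.e+00] q [-0.29   0.427 -0.215  0.929  0.     1.266] F [-1.7  0.3  5.2] w 18.4 gf 62.2
dx,dy,dz [ 0.  -0.6  0. ] twist -0.01
```

Contact came exactly at the predicted seat height. I'll open only part way, because the bolt end and bracket are close, and then rise.

Call:
carry_out(plan=[{"dx": 0,"dy": 0,"dz": -1,"twist": 0,"fingers": 0.3},{"dx": 0,"dy": 0,"dz": -1,"twist": 0,"fingers": 0.3},{"dx": 0,"dy": 0,"dz": -1,"twist": 0,"fingers": 0.3},{"dx": 0,"dy": 0,"dz": -1,"twist": 0,"fingers": 0.3},{"dx": 0,"dy": 0,"dz": -1,"twist": 0,"fingers": 0.3}])

```text
clock: 7.92
eef_pos: [0.5009, -0.1493, 0.0758]
tool_rot: [0.702, 0.713, -0.0, -0.0]
ft_force: [0.7, -0.2, -0.6]
grip_width: 0.0294
grasp_force: 0.0
```

Call:
carry_out(plan=[{"dx": 0,"dy": 0,"dz": -8,"twist": 0,"fingers": 0.3},{"dx": 0,"dy": 0,"dz": -20,"twist": 0,"fingers": 0.3},{"dx": 0,"dy": 0,"dz": -50,"twist": 0,"fingers": 0.3},{"dx": 0,"dy": 0,"dz": -85,"twist": 0,"fingers": 0.3},{"dx": 0,"dy": 0,"dz": -125,"twist": 0,"fingers": 0.3}])

```text
clock: 8.33
eef_pos: [0.4996, -0.1489, 0.2014]
tool_rot: [0.702, 0.713, -0.001, -0.002]
ft_force: [1.5, -0.5, -0.7]
grip_width: 0.03
grasp_force: 0.0
```

```bash
python3 - <<'E'
from h import *
from workcell import camera
go(0.1,.72,.2,0)
s,t=camera("side"),camera("top")
th=np.linspace(0,2*np.pi,25); NUT=[]
c=[(10-51,20*np.cos(a),60+20*np.sin(a)) for a in th]; NUT+=list(zip(c[:-1],c[1:]))
h=[(-61,13.86*np.sin(a),60+13.86*np.cos(a)) for a in np.linspace(0,2*np.pi,7)]; NUT+=list(zip(h[:-1],h[1:]))
m=np.hstack([draw(s,FT,NUT,(290,170,66,60),6),draw(s,FT,[],(290,170,66,60),6)]); cv2.imwrite("pics/m6.png",m)
E
```

```text
t 8.33 pos [ 0.4996 -0.1489  0.2014] yaw 1.5862 zaxis [-0.0035  0.001  -1.    ] q [-0.29   0.311 -0.028  1.235 -0.     1.266] F [ 1.5 -0.5 -0.7] w 30.0 gf 0.0
dx,dy,dz [ 875.  -386.2    3.7] twist 90.88
```

View pics/m6.png

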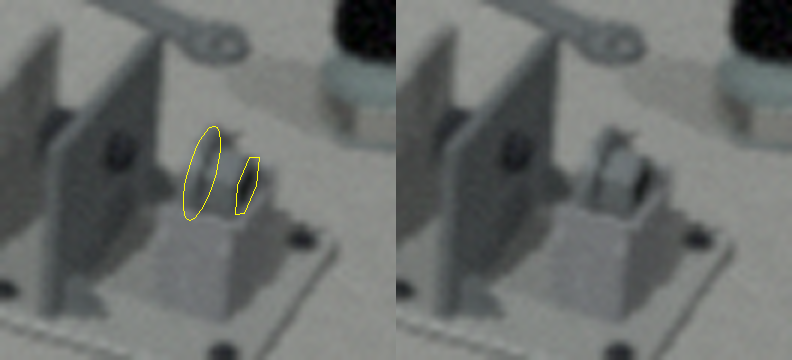

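The nut matches the seated prediction, with the flange toward the bracket. The rows have no tilt input, so I'll try to get a lean toward +y by commanding beyond the arm's reach at azimuth +90°. First I'll travel there.

Call:
carry_out(plan=[{"dx": 36,"dy": -16,"dz": 0,"twist": -7,"fingers": 0.3},{"dx": 72,"dy": -32,"dz": -10,"twist": -14,"fingers": 0.3},{"dx": 108,"dy": -48,"dz": -20,"twist": -21,"fingers": 0.3},{"dx": 144,"dy": -64,"dz": -30,"twist": -28,"fingers": 0.3},{"dx": 180,"dy": -80,"dz": -40,"twist": -35,"fingers": 0.3}])

```text
clock: 8.85
eef_pos: [0.417, 0.0307, 0.2416]
tool_rot: [0.453, 0.892, 0.0, 0.0]
ft_force: [0.0, 0.5, 0.1]
grip_width: 0.0298
grasp_force: 0.0
```

Call:
carry_out(plan=[{"dx": 39,"dy": 8,"dz": 0,"twist": -7,"fingers": 0},{"dx": 78,"dy": 16,"dz": 0,"twist": -14,"fingers": 0},{"dx": 116,"dy": 23,"dz": 0,"twist": -21,"fingers": 0},{"dx": 155,"dy": 30,"dz": 0,"twist": -28,"fingers": 0},{"dx": 194,"dy": 38,"dz": 0,"twist": -35,"fingers": 0}])

```text
clock: 9.27
eef_pos: [0.334, 0.2102, 0.2415]
tool_rot: [0.163, 0.987, 0.0, 0.0]
ft_force: [0.8, 0.4, 0.1]
grip_width: 0.0427
grasp_force: 0.0
```

Call:
carry_out(plan=[{"dx": 27,"dy": 28,"dz": 0,"twist": -4,"fingers": 0},{"dx": 54,"dy": 57,"dz": 0,"twist": -8,"fingers": 0},{"dx": 82,"dy": 85,"dz": 0,"twist": -12,"fingers": 0},{"dx": 110,"dy": 113,"dz": 0,"twist": -16,"fingers": 0},{"dx": 137,"dy": 142,"dz": 0,"twist": -20,"fingers": 0}])

```text
clock: 9.68
eef_pos: [0.2508, 0.3895, 0.2414]
tool_rot: [-0.01, 1.0, 0.0, 0.0]
ft_force: [1.5, 0.5, 0.1]
grip_width: 0.0426
grasp_force: 0.0
```

Call:
carry_out(plan=[{"dx": 24,"dy": 26,"dz": 0,"twist": 0,"fingers": 0},{"dx": 48,"dy": 52,"dz": 0,"twist": 0,"fingers": 0},{"dx": 72,"dy": 78,"dz": 0,"twist": 0,"fingers": 0},{"dx": 96,"dy": 104,"dz": 0,"twist": 0,"fingers": 0},{"dx": 120,"dy": 130,"dz": 0,"twist": 0,"fingers": 0}])

```text
clock: 10.1
eef_pos: [0.1288, 0.5171, 0.2412]
tool_rot: [-0.008, 1.0, 0.0, 0.0]
ft_force: [0.4, 0.1, 0.0]
grip_width: 0.0429
grasp_force: 0.0
```

Call:
carry_out(plan=[{"dx": 24,"dy": 26,"dz": 0,"twist": 0,"fingers": 0},{"dx": 48,"dy": 52,"dz": 0,"twist": 0,"fingers": 0},{"dx": 72,"dy": 78,"dz": 0,"twist": 0,"fingers": 0},{"dx": 96,"dy": 104,"dz": 0,"twist": 0,"fingers": 0},{"dx": 120,"dy": 130,"dz": 0,"twist": 0,"fingers": 0}])

```text
clock: 10.52
eef_pos: [0.0069, 0.6452, 0.2411]
tool_rot: [-0.008, 1.0, 0.0, 0.0]
ft_force: [-0.1, 1.6, -0.0]
grip_width: 0.0427
grasp_force: 0.0
```

```bash
python3 -c "
from h import *
go(-.012,.72,.24,np.pi+FT[2])"
```

```text
t 10.52 pos [0.0069 0.6452 0.2411] yaw -3.126 zaxis [ 1.e-04  2.e-04 -1.e+00] q [ 1.56   0.544  0.433  1.459 -0.     1.545] F [-0.1  1.6 -0. ] w 42.7 gf 0.0
dx,dy,dz [17.8 75.1  1.1] twist 0.0
```

Call:
carry_out(plan=[{"dx": 10,"dy": 40,"dz": 0,"twist": 0,"fingers": 0},{"dx": 18,"dy": 80,"dz": 0,"twist": 0,"fingers": 0},{"dx": 18,"dy": 115,"dz": 0,"twist": 0,"fingers": 0},{"dx": 18,"dy": 130,"dz": 0,"twist": 0,"fingers": 0},{"dx": 18,"dy": 140,"dz": 0,"twist": 0,"fingers": 0}])

```text
clock: 10.93
eef_pos: [-0.0125, 0.7853, 0.2386]
tool_rot: [-0.008, 1.0, -0.001, 0.0]
ft_force: [0.2, 2.0, -0.5]
grip_width: 0.0425
grasp_force: 0.0
```

```bash
python3 -c "
from h import *
go(-.012,.72,.24,np.pi+FT[2])"
```

```text
t 10.93 pos [-0.0125  0.7853  0.2386] yaw -3.1254 zaxis [ 1.0e-04 -1.3e-03 -1.0e+00] q [ 1.587  0.982  1.247  1.837 -0.     1.571] F [ 0.2  2.  -0.5] w 42.5 gf 0.0
dx,dy,dz [  0.6 -65.3  -1.3] twist 0.04
```

Call:
carry_out(plan=[{"dx": 0,"dy": 10,"dz": 0,"twist": 0,"fingers": 0},{"dx": 0,"dy": 20,"dz": 0,"twist": 0,"fingers": 0},{"dx": 0,"dy": 30,"dz": 0,"twist": 0,"fingers": 0},{"dx": 0,"dy": 30,"dz": 0,"twist": 0,"fingers": 0},{"dx": 0,"dy": 30,"dz": 0,"twist": 0,"fingers": 0}])

```text
clock: 11.35
eef_pos: [-0.0119, 0.7978, 0.2348]
tool_rot: [-0.008, 1.0, 0.01, -0.0]
ft_force: [0.0, -0.9, 0.7]
grip_width: 0.0428
grasp_force: 0.0
```

```bash
python3 -c "
from h import *
go(-.012,.72,.24,np.pi+FT[2])"
```

```text
t 11.35 pos [-0.0119  0.7978  0.2348] yaw -3.1264 zaxis [-3.000e-04  2.090e-02 -9.998e-01] q [1.586 1.    1.275 1.825 0.    1.571] F [ 0.  -0.9  0.7] w 42.8 gf 0.0
dx,dy,dz [  1.3 -77.6  -6.8] twist -0.02
```

Tilt appears (0.02 toward +y). I'll push further and see how it behaves.

Call:
carry_out(plan=[{"dx": 0,"dy": 10,"dz": 0,"twist": 0,"fingers": 0},{"dx": 0,"dy": 20,"dz": 0,"twist": 0,"fingers": 0},{"dx": 0,"dy": 30,"dz": 0,"twist": 0,"fingers": 0},{"dx": 0,"dy": 40,"dz": 0,"twist": 0,"fingers": 0},{"dx": 0,"dy": 50,"dz": 0,"twist": 0,"fingers": 0}])

```text
clock: 11.77
eef_pos: [-0.0123, 0.8171, 0.2199]
tool_rot: [-0.008, 1.0, 0.026, -0.0]
ft_force: [0.5, -0.1, -0.3]
grip_width: 0.0427
grasp_force: 0.0
```

```bash
python3 -c "
from h import *
go(-.012,.72,.24,np.pi+FT[2])"
```

```text
t 11.77 pos [-0.0123  0.8171  0.2199] yaw -3.1262 zaxis [-7.000e-04  5.240e-02 -9.986e-01] q [ 1.586  1.019  1.274  1.773 -0.     1.57 ] F [ 0.5 -0.1 -0.3] w 42.7 gf 0.0
dx,dy,dz [  1.2 -95.9 -25.2] twist -0.01
```

Call:
carry_out(plan=[{"dx": 0,"dy": -15,"dz": 0,"twist": 0,"fingers": 0},{"dx": 0,"dy": -30,"dz": 0,"twist": 0,"fingers": 0},{"dx": 0,"dy": -45,"dz": 0,"twist": 0,"fingers": 0},{"dx": 0,"dy": -60,"dz": 0,"twist": 0,"fingers": 0},{"dx": 0,"dy": -60,"dz": 0,"twist": 0,"fingers": 0}])

```text
clock: 12.18
eef_pos: [-0.0113, 0.7535, 0.2161]
tool_rot: [-0.008, 1.0, 0.023, -0.0]
ft_force: [-0.4, -0.3, 0.3]
grip_width: 0.0424
grasp_force: 0.0
```

```bash
python3 -c "
from h import *
go(-.012,.72,.24,np.pi+FT[2])"
```

```text
t 12.18 pos [-0.0113  0.7535  0.2161] yaw -3.1263 zaxis [-7.000e-04  4.680e-02 -9.989e-01] q [1.586 0.772 0.771 1.523 0.    1.571] F [-0.4 -0.3  0.3] w 42.4 gf 0.0
dx,dy,dz [  1.2 -32.4 -25.5] twist -0.01
```

The tilt persists after pulling back, so the method works. I'll push until the lean is about 0.15.

Call:
carry_out(plan=[{"dx": 0,"dy": 35,"dz": 0,"twist": 0,"fingers": 0},{"dx": 0,"dy": 65,"dz": 0,"twist": 0,"fingers": 0},{"dx": 0,"dy": 95,"dz": 0,"twist": 0,"fingers": 0},{"dx": 0,"dy": 125,"dz": 0,"twist": 0,"fingers": 0},{"dx": 0,"dy": 155,"dz": 0,"twist": 0,"fingers": 0}])

```text
clock: 12.6
eef_pos: [-0.0127, 0.841, 0.195]
tool_rot: [-0.008, 0.999, 0.043, -0.0]
ft_force: [-0.1, 0.2, 0.3]
grip_width: 0.0425
grasp_force: 0.0
```

```bash
python3 -c "
from h import *
go(-.012,.72,.24,np.pi+FT[2])"
```

```text
t 12.6 pos [-0.0127  0.841   0.195 ] yaw -3.1262 zaxis [-0.0013  0.0854 -0.9963] q [ 1.586  1.051  1.273  1.707 -0.     1.571] F [-0.1  0.2  0.3] w 42.5 gf 0.0
dx,dy,dz [   1.1 -116.7  -55.2] twist -0.01
```

Call:
carry_out(plan=[{"dx": 0,"dy": 20,"dz": 0,"twist": 0,"fingers": 0},{"dx": 0,"dy": 40,"dz": 0,"twist": 0,"fingers": 0},{"dx": 0,"dy": 60,"dz": 0,"twist": 0,"fingers": 0},{"dx": 0,"dy": 80,"dz": 0,"twist": 0,"fingers": 0},{"dx": 0,"dy": 90,"dz": 0,"twist": 0,"fingers": 0}])

```text
clock: 13.02
eef_pos: [-0.0131, 0.8657, 0.1864]
tool_rot: [-0.008, 0.998, 0.069, -0.001]
ft_force: [-0.1, 0.9, -0.1]
grip_width: 0.0427
grasp_force: 0.0
```

```bash
python3 -c "
from h import *
go(-.012,.72,.24,np.pi+FT[2])"
```

```text
t 13.02 pos [-0.0131  0.8657  0.1864] yaw -3.1262 zaxis [-0.0021  0.1373 -0.9905] q [ 1.586  1.065  1.275  1.643 -0.     1.571] F [-0.1  0.9 -0.1] w 42.7 gf 0.0
dx,dy,dz [   1.1 -137.   -73.1] twist -0.01
```

```bash
python3 - <<'E'
from h import *
from workcell import camera
from scipy.optimize import least_squares
t=camera("top"); g=np.load("avg.npz")["t"].mean(2)[209:212].mean(0)
def edges(dy,a):
    k=np.arange(6)*np.pi/3+a   # corner angle from top toward -y
    P=[(18,dy-13.86*np.sin(b),60+13.86*np.cos(b)) for b in k]; u=proj(t,W(FT,P))[:,0]
    return u.min(),u[0],u.max()
def prof(p):
    L,r,Rr=edges(p[0],p[1]); x=np.linspace(317.5,339.5,22*50+1)[:-1]+.01
    v=np.where(x<L,124,np.where(x<r,p[2],np.where(x<Rr,p[3],124)))
    v=cv2.GaussianBlur(v[None].astype(np.float64),(0,0),max(p[4],.05)*50)[0]
    return v.reshape(22,50).mean(1)
sl=slice(3,18)
for a0 in(.05,.15,.3):
    r=least_squares(lambda p:(prof(p)-g[318:340])[sl],[0,a0,50,24,.4],diff_step=1e-2,x_scale=[1,.1,10,10,.2])
    print(r.x.round(3),round(r.cost,1))
print((prof(r.x)-g[318:340])[sl].round(0))
for n in(-1,1):
  for row in(208,209,210,211): pass
E
```

```text
[ 0.     0.123 48.2   27.849  0.525] 186.7
[ 0.     0.11  48.235 27.759  0.524] 185.0
[ 0.     0.143 48.192 28.207  0.528] 200.6
[  1.  -3.   6.   8.  -0.  -3.  -3.  -4.   1.   2.   4.   6. -14.  -5.
  -1.]
```

```bash
python3 - <<'E'
from h import *
from workcell import camera
t=camera("top"); im=np.load("avg.npz")["t"].mean(2)
def edges(X,dy,a):
    k=np.arange(6)*np.pi/3+a
    P=[(X,dy-13.86*np.sin(b),60+13.86*np.cos(b)) for b in k]; u=proj(t,W(FT,P))[:,0]
    return u.min(),u[0],u.max()
x=np.linspace(317.5,339.5,1101)[:-1]+.01
def prof(p,X):
    L,r,Rr=edges(X,p[0],p[1])
    v=np.where(x<L,124,np.where(x<r,p[2]+p[5]*(x-r),np.where(x<Rr,p[3],124)))
    return cv2.GaussianBlur(v[None].astype(np.float64),(0,0),max(abs(p[4]),.05)*50)[0].reshape(22,50).mean(1)
for rows in([209],[210],[211],[209,210,211]):
    g=im[rows].mean(0)[318:340]
    f=lambda p:np.sum((prof(p,18)-g)[3:18]**2)
    b=min((minimize(f,[0.5,a0,50,24,.4,0],method="Nelder-Mead",options=dict(maxiter=4000,initial_simplex=np.vstack([[0.5,a0,50,24,.4,0]]+[np.array([0.5,a0,50,24,.4,0])+d for d in np.diag([1,.08,4,4,.2,.5])]))) for a0 in(.05,.15,.25)),key=lambda r:r.fun)
    print(rows,b.x.round(3),round(b.fun,1),edges(18,b.x[0],b.x[1])); print((prof(b.x,18)-g)[3:18].round(0))
E
```

```text
[209] [ 0.749  0.079 54.245 26.768  0.32   1.659] 99.8 (np.float64(322.97000000164195), np.float64(328.89000000010464), np.float64(333.0068624856172))
[ 0. -2. -3.  1.  1. -1.  0.  1. -4. -2.  2.  4. -3.  6. -1.]
[210] [ 0.314  0.134 55.485 25.471  0.519  1.73 ] 68.6 (np.float64(323.04065261313133), np.float64(329.3493442528955), np.float64(333.26558270898374))
[ 1. -4. -1.  3. -1. -3. -0.  1.  1. -2. -0.  3. -3.  3.  0.]
[211] [ 0.346  0.129 56.227 24.082  0.51   2.013] 75.4 (np.float64(323.0366658715174), np.float64(329.3102447966207), np.float64(333.24552865877695))
[ 2. -4. -1.  3. -1. -2. -1.  1.  2. -3. -0.  3. -1.  3. -0.]
[209, 210, 211] [ 0.453  0.108 56.536 25.136  0.496  2.242] 75.6 (np.float64(323.0323205008539), np.float64(329.15453810367836), np.float64(333.16979756923405))
[ 1. -4. -1.  3. -1. -2.  0.  2. -0. -3.  0.  4. -2.  4. -0.]
```

The bolt angle estimate is about 0.13, from fits giving 0.11–0.15. The lean is now 0.1377, which I'll keep. Returning to above the gap.

```bash
python3 -c "
from h import *
go(.28,.45,.27,np.pi+FT[2])
p=W(FT,[(20,.4,60)])[0];print(p); d=p-[.28,.45,.27]
from workcell import bot
r=R.from_quat(bot.get_obs()['tool_rot']).as_matrix(); print((r.T@(np.array([p[0],p[1],.2])-[.28,.45,.27])*1000).round(1))"
```

```text
t 13.12 pos [-0.0131  0.8654  0.1856] yaw -3.1262 zaxis [-0.0021  0.1358 -0.9907] q [1.586 1.066 1.275 1.644 0.    1.571] F [-0.2  0.3 -0.8] w 42.6 gf 0.0
dx,dy,dz [-286.7 -404.5 -140.6] twist -0.01
[ 0.5713914  -0.14779006  0.06      ]
[-282.2 -606.1  -12.4]
```

Call:
carry_out(plan=[{"dx": -10,"dy": -30,"dz": -10,"twist": 0,"fingers": 0},{"dx": -22,"dy": -62,"dz": -20,"twist": 0,"fingers": 0},{"dx": -36,"dy": -96,"dz": -30,"twist": 0,"fingers": 0},{"dx": -50,"dy": -130,"dz": -40,"twist": 0,"fingers": 0},{"dx": -65,"dy": -165,"dz": -50,"twist": 0,"fingers": 0}])

```text
clock: 13.53
eef_pos: [0.048, 0.7111, 0.212]
tool_rot: [-0.008, 0.998, 0.07, -0.0]
ft_force: [-0.2, 0.8, 0.2]
grip_width: 0.0424
grasp_force: 0.0
```

Call:
carry_out(plan=[{"dx": -22,"dy": -24,"dz": -10,"twist": 0,"fingers": 0},{"dx": -44,"dy": -48,"dz": -20,"twist": 0,"fingers": 0},{"dx": -66,"dy": -72,"dz": -30,"twist": 0,"fingers": 0},{"dx": -88,"dy": -96,"dz": -40,"twist": 0,"fingers": 0},{"dx": -110,"dy": -120,"dz": -50,"twist": 0,"fingers": 0}])

```text
clock: 13.95
eef_pos: [0.161, 0.5878, 0.2464]
tool_rot: [-0.008, 0.998, 0.07, 0.0]
ft_force: [1.1, 0.2, 0.6]
grip_width: 0.0429
grasp_force: 0.0
```

Call:
carry_out(plan=[{"dx": -22,"dy": -24,"dz": -8,"twist": 0,"fingers": 0},{"dx": -44,"dy": -48,"dz": -16,"twist": 0,"fingers": 0},{"dx": -66,"dy": -72,"dz": -24,"twist": 0,"fingers": 0},{"dx": -88,"dy": -96,"dz": -32,"twist": 0,"fingers": 0},{"dx": -110,"dy": -120,"dz": -40,"twist": 0,"fingers": 0}])

```text
clock: 14.37
eef_pos: [0.2734, 0.4651, 0.2698]
tool_rot: [-0.008, 0.998, 0.07, 0.001]
ft_force: [0.3, 0.3, -0.9]
grip_width: 0.043
grasp_force: 0.0
```

Call:
carry_out(plan=[{"dx": -14,"dy": -30,"dz": 0,"twist": 0,"fingers": 0},{"dx": -28,"dy": -60,"dz": 0,"twist": 0,"fingers": 0},{"dx": -42,"dy": -90,"dz": 0,"twist": 0,"fingers": 0},{"dx": -56,"dy": -120,"dz": 0,"twist": 0,"fingers": 0},{"dx": -70,"dy": -150,"dz": 0,"twist": 0,"fingers": 0}])

```text
clock: 14.78
eef_pos: [0.3457, 0.3172, 0.2491]
tool_rot: [-0.008, 0.998, 0.069, 0.002]
ft_force: [0.2, 0.2, -0.8]
grip_width: 0.0426
grasp_force: 0.0
```

Call:
carry_out(plan=[{"dx": -14,"dy": -30,"dz": 0,"twist": 0,"fingers": 0},{"dx": -28,"dy": -60,"dz": 0,"twist": 0,"fingers": 0},{"dx": -42,"dy": -90,"dz": 0,"twist": 0,"fingers": 0},{"dx": -56,"dy": -120,"dz": 0,"twist": 0,"fingers": 0},{"dx": -70,"dy": -150,"dz": 0,"twist": 0,"fingers": 0}])

```text
clock: 15.2
eef_pos: [0.4185, 0.169, 0.2289]
tool_rot: [-0.008, 0.998, 0.068, 0.002]
ft_force: [0.7, 0.7, -0.8]
grip_width: 0.0429
grasp_force: 0.0
```

```bash
python3 -c "
from h import *
go(.5714,-.1478,.17,np.pi+FT[2])"
```

```text
t 15.2 pos [0.4185 0.169  0.2289] yaw -3.1262 zaxis [ 0.0036  0.1361 -0.9907] q [ 0.302  0.121 -0.206  1.2    0.129  0.29 ] F [ 0.7  0.7 -0.8] w 42.9 gf 0.0
dx,dy,dz [-147.7 -324.3   15.8] twist 0.04
```

Call:
carry_out(plan=[{"dx": -15,"dy": -34,"dz": 0,"twist": 0,"fingers": 0},{"dx": -30,"dy": -68,"dz": 0,"twist": 0,"fingers": 0},{"dx": -45,"dy": -102,"dz": 0,"twist": 0,"fingers": 0},{"dx": -60,"dy": -136,"dz": 0,"twist": 0,"fingers": 0},{"dx": -74,"dy": -170,"dz": 0,"twist": 0,"fingers": 0}])

```text
clock: 15.62
eef_pos: [0.4954, 0.0007, 0.2059]
tool_rot: [-0.008, 0.998, 0.067, 0.002]
ft_force: [0.6, 0.3, 0.1]
grip_width: 0.0429
grasp_force: 0.0
```

Call:
carry_out(plan=[{"dx": -15,"dy": -34,"dz": 0,"twist": 0,"fingers": 0},{"dx": -30,"dy": -68,"dz": 5,"twist": 0,"fingers": -0.15},{"dx": -45,"dy": -102,"dz": 10,"twist": 0,"fingers": -0.15},{"dx": -60,"dy": -136,"dz": 20,"twist": 0,"fingers": -0.15},{"dx": -74,"dy": -169,"dz": 24,"twist": 0,"fingers": -0.15}])

```text
clock: 16.03
eef_pos: [0.5714, -0.1628, 0.1581]
tool_rot: [-0.008, 0.998, 0.067, 0.001]
ft_force: [-0.0, 0.5, 0.3]
grip_width: 0.0491
grasp_force: 0.0
```

```bash
python3 - <<'E'
from h import *
from workcell import camera
s,t=camera("side"),camera("top")
go(.5714,-.1478,.06,np.pi+FT[2])
m=np.hstack([draw(s,FT,[],(265,140,66,75),6),draw(t,FT,[],(296,180,66,75),6)]); cv2.imwrite("pics/m7.png",m)
E
```

```text
t 16.13 pos [ 0.5718 -0.1655  0.1563] yaw -3.1317 zaxis [ 8.000e-04  1.321e-01 -9.912e-01] q [-0.342  0.513  0.152  1.254  0.125 -0.354] F [-0.2 -0.2 -0.2] w 48.9 gf 0.0
dx,dy,dz [ 0.4  4.9 97.8] twist -0.3
```

View pics/m7.png

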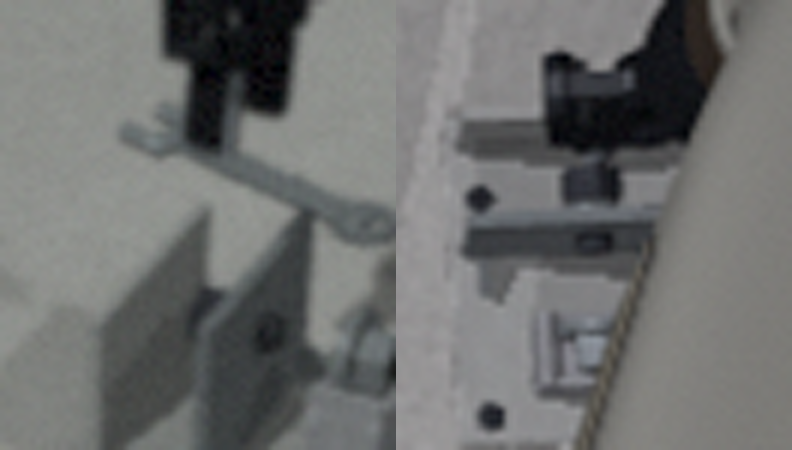

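The head is in view below the gripper, nut undisturbed. Descending along the tilted tool axis.

Call:
carry_out(plan=[{"dx": 0,"dy": 3,"dz": 10,"twist": 0,"fingers": -0.15},{"dx": 0.4,"dy": 5,"dz": 20,"twist": 0,"fingers": -0.15},{"dx": 0.4,"dy": 5,"dz": 32,"twist": 0,"fingers": -0.15},{"dx": 0.4,"dy": 5,"dz": 44,"twist": 0,"fingers": -0.15},{"dx": 0.4,"dy": 5,"dz": 50,"twist": 0,"fingers": -0.15}])

```text
clock: 16.55
eef_pos: [0.5678, -0.1464, 0.1075]
tool_rot: [-0.009, 0.998, 0.068, -0.001]
ft_force: [-0.6, -0.7, 0.3]
grip_width: 0.0491
grasp_force: 0.0
```

```bash
python3 - <<'E'
from h import *
from workcell import camera
s=camera("side")
go(.5714,-.1478,.06,np.pi+FT[2])
E
```

```text
t 16.6 pos [ 0.5673 -0.1463  0.1066] yaw -3.1236 zaxis [-0.0052  0.1355 -0.9908] q [-0.314  0.537  0.055  1.136  0.128 -0.335] F [-0.3  0.4 -1.8] w 49.1 gf 0.0
dx,dy,dz [-4.2 -7.9 46. ] twist 0.12
```

Call:
carry_out(plan=[{"dx": 0,"dy": 0,"dz": 0,"twist": 0,"fingers": -0.15},{"dx": 0,"dy": 0,"dz": 0,"twist": 0,"fingers": -0.15},{"dx": 0,"dy": 0,"dz": 0,"twist": 0,"fingers": -0.15},{"dx": 0,"dy": 0,"dz": 0,"twist": 0,"fingers": -0.15},{"dx": 0,"dy": 0,"dz": 0,"twist": 0,"fingers": -0.15}])

```text
clock: 17.02
eef_pos: [0.5692, -0.1489, 0.1091]
tool_rot: [-0.008, 0.998, 0.067, 0.0]
ft_force: [-0.1, 0.5, 0.1]
grip_width: 0.0489
grasp_force: 0.0
```

```bash
python3 - <<'E'
from h import *
from workcell import camera
go(.5714,-.1478,.06,np.pi+FT[2])
camera("side")
go(.5714,-.1478,.06,np.pi+FT[2])
E
```

```text
t 17.02 pos [ 0.5692 -0.1489  0.1091] yaw -3.1263 zaxis [-7.00e-04  1.34e-01 -9.91e-01] q [-0.317  0.536  0.061  1.138  0.127 -0.335] F [-0.1  0.5  0.1] w 48.9 gf 0.0
dx,dy,dz [-2.2 -5.6 48.8] twist -0.0
t 17.07 pos [ 0.5691 -0.1489  0.109 ] yaw -3.1264 zaxis [-0.001   0.1341 -0.991 ] q [-0.317  0.536  0.06   1.138  0.127 -0.335] F [-0.5  0.1 -0.1] w 49.0 gf 0.0
dx,dy,dz [-2.3 -5.5 48.7] twist -0.01
```

Call:
carry_out(plan=[{"dx": -1,"dy": -3,"dz": 0,"twist": 0,"fingers": -0.15},{"dx": -2.3,"dy": -5.5,"dz": 2,"twist": 0,"fingers": -0.15},{"dx": -2.3,"dy": -5.5,"dz": 10,"twist": 0,"fingers": -0.15},{"dx": -2.3,"dy": -5.5,"dz": 20,"twist": 0,"fingers": -0.15},{"dx": -2.3,"dy": -5.5,"dz": 30,"twist": 0,"fingers": -0.15}])

```text
clock: 17.48
eef_pos: [0.5708, -0.15, 0.0767]
tool_rot: [-0.008, 0.998, 0.067, -0.001]
ft_force: [-0.1, 0.9, 0.1]
grip_width: 0.0491
grasp_force: 0.0
```

Call:
carry_out(plan=[{"dx": 0,"dy": 0,"dz": 8,"twist": 0,"fingers": -0.15},{"dx": 0,"dy": 0,"dz": 15,"twist": 0,"fingers": -0.15},{"dx": 0,"dy": 0,"dz": 18.5,"twist": 0,"fingers": -0.15},{"dx": 0,"dy": 0,"dz": 18.5,"twist": 0,"fingers": -0.15},{"dx": 0,"dy": 0,"dz": 18.5,"twist": 0,"fingers": -0.15}])

```text
clock: 17.9
eef_pos: [0.5709, -0.1475, 0.0594]
tool_rot: [-0.008, 0.998, 0.067, -0.001]
ft_force: [-0.3, -0.6, -0.2]
grip_width: 0.0493
grasp_force: 0.0
```

Call:
carry_out(plan=[{"dx": 0,"dy": 0,"dz": 0,"twist": 0,"fingers": -0.15},{"dx": 0,"dy": 0,"dz": 0,"twist": 0,"fingers": -0.15},{"dx": 0,"dy": 0,"dz": 0,"twist": 0,"fingers": -0.15},{"dx": 0,"dy": 0,"dz": 0,"twist": 0,"fingers": -0.15},{"dx": 0,"dy": 0,"dz": 0,"twist": 0,"fingers": -0.15}])

```text
clock: 18.32
eef_pos: [0.5712, -0.1477, 0.06]
tool_rot: [-0.008, 0.998, 0.067, -0.0]
ft_force: [-0.1, 0.5, -1.3]
grip_width: 0.0487
grasp_force: 0.0
```

```bash
python3 - <<'E'
from h import *
go(.5714,-.1478,.06,np.pi+FT[2])
E
```

```text
t 18.32 pos [ 0.5712 -0.1477  0.06  ] yaw -3.1263 zaxis [-0.0014  0.1342 -0.991 ] q [-0.314  0.588  0.008  1.034  0.128 -0.333] F [-0.1  0.5 -1.3] w 48.7 gf 0.0
dx,dy,dz [-0.2 -0.1 -0.1] twist -0.01
```

The TCP is at the bolt axis with no contact. I'll close in stages to check the centring.

Call:
carry_out(plan=[{"dx": 0,"dy": 0,"dz": 0,"twist": 0,"fingers": 0.1},{"dx": 0,"dy": 0,"dz": 0,"twist": 0,"fingers": 0.25},{"dx": 0,"dy": 0,"dz": 0,"twist": 0,"fingers": 0.34},{"dx": 0,"dy": 0,"dz": 0,"twist": 0,"fingers": 0.36},{"dx": 0,"dy": 0,"dz": 0,"twist": 0,"fingers": 0.36}])

```text
clock: 18.73
eef_pos: [0.571, -0.1476, 0.0596]
tool_rot: [-0.008, 0.998, 0.067, -0.001]
ft_force: [0.2, 0.7, 0.0]
grip_width: 0.0272
grasp_force: 0.0
```

```bash
python3 - <<'E'
from h import *
from workcell import bot,camera
go(.5714,-.1478,.06,np.pi+FT[2]); camera("side"); o=bot.get_obs(); print(o["ft_force"].round(2),o["ft_torque"].round(3),o["grip_width"])
E
```

```text
t 18.73 pos [ 0.571  -0.1476  0.0596] yaw -3.1262 zaxis [-0.0021  0.1344 -0.9909] q [-0.314  0.588  0.008  1.034  0.127 -0.333] F [0.2 0.7 0. ] w 27.2 gf 0.0
dx,dy,dz [-0.4 -0.1 -0.4] twist -0.01
[-0.64 -0.72  0.26] [-0.134  0.021 -0.007] 0.027374185718285118
```

Call:
carry_out(plan=[{"dx": 0,"dy": 0,"dz": 0,"twist": 0,"fingers": 0.38},{"dx": 0,"dy": 0,"dz": 0,"twist": 0,"fingers": 0.4},{"dx": 0,"dy": 0,"dz": 0,"twist": 0,"fingers": 0.4},{"dx": 0,"dy": 0,"dz": 0,"twist": 0,"fingers": 0.4},{"dx": 0,"dy": 0,"dz": 0,"twist": 0,"fingers": 0.4}])

```text
clock: 19.2
eef_pos: [0.571, -0.1476, 0.0596]
tool_rot: [-0.008, 0.998, 0.067, -0.001]
ft_force: [0.3, -0.0, 0.3]
grip_width: 0.0256
grasp_force: 0.0
```

```bash
python3 - <<'E'
from h import *
from workcell import bot,camera
go(.5714,-.1478,.06,np.pi+FT[2]); camera("side"); o=bot.get_obs(); print(o["ft_force"].round(2),o["ft_torque"].round(3),o["grip_width"])
E
```

```text
t 19.2 pos [ 0.571  -0.1476  0.0596] yaw -3.1262 zaxis [-0.002   0.1344 -0.9909] q [-0.314  0.588  0.008  1.034  0.127 -0.333] F [ 0.3 -0.   0.3] w 25.6 gf 0.0
dx,dy,dz [-0.4 -0.1 -0.4] twist -0.01
[ 0.27  0.07 -0.24] [-0.158  0.015  0.024] 0.0254799676595957
```

Call:
carry_out(plan=[{"dx": 0,"dy": 0,"dz": 0,"twist": 0,"fingers": 0.42},{"dx": 0,"dy": 0,"dz": 0,"twist": 0,"fingers": 0.43},{"dx": 0,"dy": 0,"dz": 0,"twist": 0,"fingers": 0.43},{"dx": 0,"dy": 0,"dz": 0,"twist": 0,"fingers": 0.43},{"dx": 0,"dy": 0,"dz": 0,"twist": 0,"fingers": 0.43}])

```text
clock: 19.67
eef_pos: [0.571, -0.1477, 0.0596]
tool_rot: [-0.008, 0.998, 0.067, -0.0]
ft_force: [0.2, -0.2, 0.0]
grip_width: 0.0244
grasp_force: 0.9
```

```bash
python3 - <<'E'
from h import *
from workcell import bot,camera
go(.5714,-.1478,.06,np.pi+FT[2]); camera("side"); o=bot.get_obs(); print(o["ft_force"].round(2),o["ft_torque"].round(3),o["grip_width"])
E
```

```text
t 19.67 pos [ 0.571  -0.1477  0.0596] yaw -3.1263 zaxis [-0.002   0.1343 -0.9909] q [-0.314  0.588  0.008  1.034  0.127 -0.333] F [ 0.2 -0.2  0. ] w 24.4 gf 0.9
dx,dy,dz [-0.4 -0.1 -0.4] twist -0.01
[0.19 0.41 0.78] [-0.214 -0.028  0.009] 0.024345519837375987
```

Call:
carry_out(plan=[{"dx": 0,"dy": 0,"dz": 0,"twist": 0,"fingers": 0.45},{"dx": 0,"dy": 0,"dz": 0,"twist": 0,"fingers": 0.46},{"dx": 0,"dy": 0,"dz": 0,"twist": 0,"fingers": 0.46},{"dx": 0,"dy": 0,"dz": 0,"twist": 0,"fingers": 0.46},{"dx": 0,"dy": 0,"dz": 0,"twist": 0,"fingers": 0.46}])

```text
clock: 20.13
eef_pos: [0.571, -0.1476, 0.0597]
tool_rot: [-0.008, 0.998, 0.067, -0.0]
ft_force: [-0.9, -0.4, 0.2]
grip_width: 0.0234
grasp_force: 23.7
```

```bash
python3 - <<'E'
from h import *
from workcell import bot,camera
go(.5714,-.1478,.06,np.pi+FT[2]); camera("side"); o=bot.get_obs(); print(o["ft_force"].round(2),o["ft_torque"].round(3),o["grip_width"])
E
```

```text
t 20.13 pos [ 0.571  -0.1476  0.0597] yaw -3.1262 zaxis [-0.002   0.1343 -0.9909] q [-0.314  0.588  0.008  1.034  0.127 -0.333] F [-0.9 -0.4  0.2] w 23.4 gf 23.7
dx,dy,dz [-0.4 -0.1 -0.3] twist -0.01
[-0.52 -1.12  1.52] [-0.164  0.08  -0.01 ] 0.023451982269338752
```

Contact is centred, with no side force. Closing fully.

Call:
carry_out(plan=[{"dx": 0,"dy": 0,"dz": 0,"twist": 0,"fingers": 0.6},{"dx": 0,"dy": 0,"dz": 0,"twist": 0,"fingers": 1},{"dx": 0,"dy": 0,"dz": 0,"twist": 0,"fingers": 1},{"dx": 0,"dy": 0,"dz": 0,"twist": 0,"fingers": 1},{"dx": 0,"dy": 0,"dz": 0,"twist": 0,"fingers": 1}])

```text
clock: 20.6
eef_pos: [0.571, -0.1476, 0.0598]
tool_rot: [-0.008, 0.998, 0.067, -0.0]
ft_force: [-0.6, -0.5, 2.2]
grip_width: 0.0226
grasp_force: 58.7
```

Call:
carry_out(plan=[{"dx": 0,"dy": 0,"dz": 0,"twist": 0,"fingers": 1},{"dx": 0,"dy": 0,"dz": 0,"twist": 0,"fingers": 1},{"dx": 0,"dy": 0,"dz": 0,"twist": 0,"fingers": 1},{"dx": 0,"dy": 0,"dz": 0,"twist": 0,"fingers": 1},{"dx": 0,"dy": 0,"dz": 0,"twist": 0,"fingers": 1}])

```text
clock: 21.02
eef_pos: [0.5711, -0.1477, 0.0598]
tool_rot: [-0.008, 0.998, 0.067, -0.0]
ft_force: [-1.7, -0.4, 4.3]
grip_width: 0.023
grasp_force: 58.8
```

```bash
python3 - <<'E'
from h import *
from workcell import bot,camera
go(.5714,-.1478,.06,np.pi+FT[2]); s=camera("side"); o=bot.get_obs(); print(o["ft_force"].round(2),o["ft_torque"].round(3),o["grip_width"])
m=np.hstack([draw(s,FT,[],(265,140,96,90),6)]); cv2.imwrite("pics/m8.png",m)
E
```

```text
t 21.02 pos [ 0.5711 -0.1477  0.0598] yaw -3.1263 zaxis [-0.0019  0.1343 -0.9909] q [-0.314  0.588  0.008  1.035  0.128 -0.333] F [-1.7 -0.4  4.3] w 23.0 gf 58.8
dx,dy,dz [-0.3 -0.1 -0.2] twist -0.01
[-1.79  0.3   4.6 ] [-0.027  0.346  0.033] 0.022802014705230227
```

View pics/m8.png

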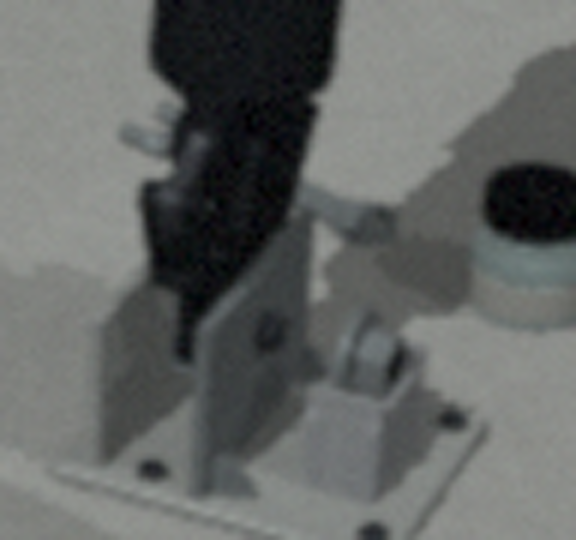

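The last picture shows the gripper in the gap holding the head, the nut seated in the cradle at about (375,355), and the jar and spanner not visibly moved. The grip is 59 N with small wrist forces, so I'm handing in.

```bash
python3 -c "
from workcell import job_done
print(job_done())"
```

```text
the job is handed in; nothing more can be done
None
```

I handed the job in at about 21 s: the nut is seated in the cradle with its flange toward the bracket and released, and the bolt head is held left and right at about 59 N with the gripper leaning 0.135 rad. I put the bolt at 0.11–0.15 rad before gripping and did not measure whether it turned as the fingers closed; no verdict came back.

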